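# Squeeze the spice jar into the rack and bar it

### The arm

A 6-joint arm with a two-finger parallel gripper is mounted at the origin on a cart in front of the work surface, level with it; the furniture and walls round the work are solid. World frame = base frame: x ahead of the robot, y to its left, z up, the work surface at z = 0. Lengths are in m, angles in rad, forces in N, time in s.
With the tool pointing down it reaches from about 0.425 to 0.95 m from the base axis. Payload 3.5 kg.
Tool frame: the origin (TCP) lies between the finger pads; the fingertips stand 22 mm ahead of it and the grasp point (between the pads) lies 3 mm ahead of it (r.tip_extent is the distance from the TCP to the fingertips, in m); z points along the fingers, y is the line along which they close (so a half turn about z gives the same grasp; the last joint's range is limited). The gripper opens to 85 mm and grips with 20 to 120 N. Pads are 22 mm wide; open, the fingers measure 114 mm over their backs; the gripper's body (76 mm by 85 mm) begins 54 mm behind the grasp point. The pads swing forward as they close: fully open they stand 13 mm farther back than shut.
Start: joints at [1.108, 0.286, 1.577, -0, 1.279, -0.15], TCP at [0.208, 0.642, 0.253] pointing down, gripper open.
Joint ranges: [-2.77, 2.77], [-0.9, 2.22], [0.21, 2.48], [-1.53, 4.67], [0.24, 2.81], [-2.84, 2.84]. Speed limits (rad/s): [2.79, 2.79, 3.14, 3.14, 3.14, 3.14].

### API

Orientations are given as a unit quaternion [x, y, z, w].
In Python, from workcell import r gives the robot as it stands.
- The arm moves only by the shell command python3 drive.py 'ROWS' [FORCE]. ROWS is a JSON list of rows, 1 to 8 of them, each of 7 numbers: the finger opening in m, then dx, dy, dz in m, then a rotation vector rx, ry, rz in rad; each row is the pose to reach, as a shift and turn from the pose commanded when the command began, along the tool's axes at that moment; what a row does not reach only later rows make up. A row lasts 1/12 s, in which the tool goes at most 0.0417 m and 0.125 rad, less where a joint would pass 70% of its speed; a pose out of reach is approached as far as the arm can. The fingers move at their own pace and stop on an object; FORCE is the grip in N (left out, the last holds). Time passes only in rows, so rows that do not move let the fingers close. It prints the time, the measured TCP pose, the force, the opening and the grip force at its end.
- r.get_state(): the state, without advancing time (a new reading comes with each control period).
- r.read_camera(name): name is "scene" or "top"; returns a dict with "color" (480x640x3 uint8, red, green, blue), "fx", "fy", "cx", "cy" (pixels), "position" and "orientation" of the camera in the world. Camera axes: x right, y up, looking along -z (the intrinsics and any distortion apply to the point x, -y, -z); pixel columns grow to the right and rows downward; lengths in m; the calibration is good to about 2 mm. A picture is of the moment at which its call begins. There is no depth.
- r.close_job(): hands the job in; it is judged then, once.
The state is a dict: "time": time; "q": joint angles; "joint_velocities": joint speeds; "joint_torque": joint torques, N m; "tcp_pos": TCP position; "tool_rot": TCP orientation; "ft_force": force on the tool from outside, world axes, zero at the start; "moment": the same for the moment, N m; "grip_width": finger opening in m; "grip_force": force on a finger pad.
Only numpy, scipy, OpenCV 4.12 (cv2) and the standard library are available. Lean on these libraries where they do the work, as an engineer would, in place of code of your own. Each camera call takes 0.05 s, during which the arm holds its last target. There are 200 camera calls.

### The job

Put the jar with the dark cap back into the spice rack: push it in from the front between the jars standing there, nudging them apart so that all five stand upright in one row against the back board. Then swing the wooden bar fully shut across the front. Tip nothing over, and leave the lemon and the mug where they are.

Things in the scene. Friction and masses are not known exactly. Their poses are not given: they have to be found in the camera images.
- rack: Low wooden spice rack, fixed to the worktop. Origin: centre of its underside; x points from the open front to the back board, y to the left cheek, z up (yaw up to 0.2 rad). Base board 100 (x) x 253 (y) x 8 mm. Cheeks 12 mm thick, inner faces at y = +/-114.5 mm, from x = -30 to 50, tops at z = 60. Back board: front face at x = 38, top at z = 50. Front and top are open.
- rack_row (a point): Middle of the row, on the base board's top (rack x = 15, y = 0, z = 8 mm): a jar 45 mm across that touches the back board has its centre at this x. The inner width of 229 mm holds all five jars (217 mm together) with 12 mm to spare. Of the four in the row, the second and third are 22 to 36 mm apart, too close for the dark jar until nudged apart; all other gaps are under 14 mm.
- bar (a joint): Hinge angle (rad) of the wooden bar: 0 = shut, along the rack's y in front of the jars; grows as it swings out to the robot (clockwise from above), at most 2.0; starts at 1.35 to 1.75. Light friction (0.03 N m) holds it where left. Bar 10 mm thick, z = 62 to 74 mm over the worktop, ends 242 mm from the hinge. Shut, its inner face is at rack x = -15 mm, 8 mm clear of a jar at the back board.
- bar_hinge (a point): Hinge axis (vertical) of the bar, at the left front corner of the rack (rack x = -20, y = +120.5 mm), at the bar's mid height, 68 mm over the worktop.
- bar_tip (a point): Point on the bar's centreline at its mid height, 222 mm from the hinge; here a thin steel pin with a ball, 14 mm across, stands up on the bar, its top 103 mm over the worktop.
- dark_jar: The jar to put away: round glass spice jar with a green label and a black-green screw cap, 45 mm diameter, 105 mm tall, the cap about 45 mm wide over the top 20 mm, about 0.1 kg. Stands on the worktop in front of the rack. Origin: centre of its underside; z up.
- gold_jar_1: Glass spice jar with a gold cap, 42 mm wide (square with bevelled corners), 96 mm tall, about 0.1 kg, loose in the rack's row. Origin: centre of its underside; z up. Which of the four stands where in the row varies. Glass and varnished wood slide easily on each other (friction about 0.35).
- gold_jar_2: A second gold-capped spice jar just like gold_jar_1, loose in the row.
- salt: Round glass shaker with a grey perforated dome, 44 mm diameter, 90 mm tall, about 0.1 kg, grey filling, loose in the row; its rounded foot lets it lean by some 0.05 rad. Origin: centre of its underside; z up.
- pepper: Round glass shaker like salt, with a pale filling, loose in the row. Origin: centre of its underside; z up.
- lemon: Yellow lemon, 72 x 57 x 58 mm, a loose bystander behind the rack's right end. Leave it.
- mug: White mug with a dark picture, 83 mm across, 97 mm tall, a loose bystander behind the rack. Leave it.

How it is judged:
By the outcome, as a careful person would: the job done as asked, in the order asked, and still so for the second after the job is handed in, with the robot touching nothing.
It also fails if it takes over 61 s, if anything falls off the work surface, if the arm or the gripper's body presses on something with over 40 N, if the wrist force passes 120 N, or if a joint passes its speed limit or range.

## Working session

There is one attempt and no reset: what is moved stays moved. The work goes in short steps, Python scripts to look and compute and a shell command to move; the robot and the scene stay as the last step left them, time stands still between calls to the robot, and variables do not carry over. Pictures are saved under pics/ and viewed, at most 10 in all, crops included, and the job is handed in when it is done.

```bash
ls; mkdir -p pics
python3 - <<'E'
from workcell import r
import cv2
for n in("scene","top"):
    c=r.read_camera(n); cv2.imwrite(f"pics/{n}0.png",c["color"][...,::-1])
    print(n,{k:v for k,v in c.items() if k!="color"})
print(r.get_state(), r.tip_extent)
E
```

```text
drive.py
pics
workcell.py
scene {'fx': 435.20075450954465, 'fy': 435.20075450954465, 'cx': 318.78053261755554, 'cy': 239.20690496933946, 'position': array([0.3654475 , 0.62376495, 0.69567403]), 'orientation': array([-0.08921454,  0.36973566,  0.9002742 , -0.21176089])}
top {'fx': 541.2217885777756, 'fy': 541.2217885777756, 'cx': 307.53558582512693, 'cy': 246.26449240642984, 'position': array([0.41162616, 0.08088653, 1.12605985]), 'orientation': array([-0.0723072 ,  0.06059709,  0.70959493, -0.69826549])}
{'time': 0.1, 'q': array([ 1.10797660e+00,  2.87119485e-01,  1.57805327e+00, -9.70987344e-06,
        1.27862756e+00, -1.49995578e-01]), 'joint_velocities': array([ 1.27244551e-03, -3.58395922e-04, -3.26279720e-03,  1.43146258e-03,
       -4.82696524e-04,  9.92525162e-05]), 'joint_torque': array([ 1.29129112e-03, -4.07294261e+01, -2.93698955e+01, -1.23265395e-04,
        3.44017142e-03, -1.24217181e-06]), 'tcp_pos': array([0.20744633, 0.64174158, 0.25204491]), 'tool_rot': array([ 1.55773611e-01,  9.87792166e-01, -1.05381493e-03, -3.28521882e-04]), 'ft_force': array([ 0.13150573,  0.06275402, -0.28108445]), 'moment': array([-0.0006917 , -0.0792244 ,  0.03968187]), 'grip_force': 0.0, 'grip_width': 0.0852731178025627} 0.022
```

View pics/scene0.png

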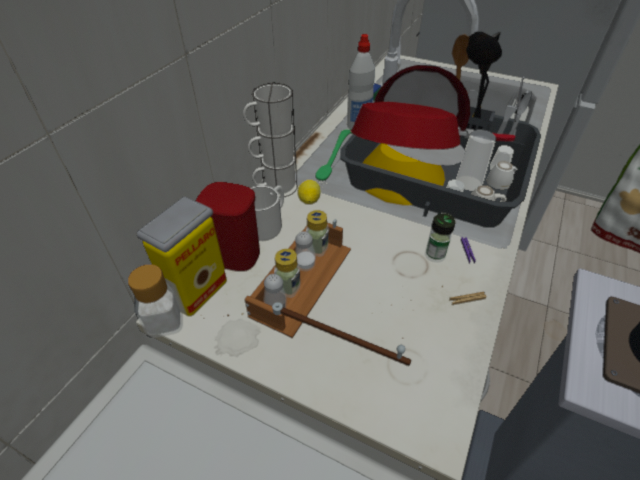

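View pics/top0.png

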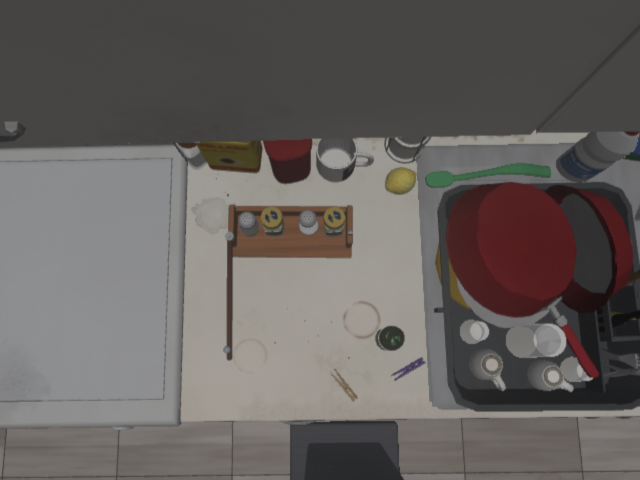

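The scene view shows the rack running from (265,310) to (335,235), with its four jars at about (274,285), (287,265), (305,255) and (317,225). The bar is open, with its pin ball at (401,349). The dark jar's cap is at (442,222). In the top view the rack spans columns 230–352 and rows 205–258, the bar tip is at (227,350), the dark jar at (391,338), and the lemon and mug sit behind the rack.

```bash
cat > h.py <<'E'
import numpy as np, cv2
from scipy.spatial.transform import Rotation as R
from workcell import r
def cam(n): return r.read_camera(n)
def ray(c,u,v):
    d=np.array([(u-c["cx"])/c["fx"],-(v-c["cy"])/c["fy"],-1.0])
    return np.array(c["position"]),R.from_quat(c["orientation"]).apply(d/np.linalg.norm(d))
def plane(c,u,v,z):
    p,d=ray(c,u,v); return p+d*(z-p[2])/d[2]
def tri(c1,a,c2,b):
    p,d=ray(c1,*a); q,e=ray(c2,*b)
    s=np.linalg.lstsq(np.c_[d,-e],q-p,rcond=None)[0]
    x,y=p+s[0]*d,q+s[1]*e
    return (x+y)/2,np.linalg.norm(x-y)
def proj(c,X):
    p=R.from_quat(c["orientation"]).inv().apply(np.array(X)-c["position"])
    return np.array([c["cx"]-c["fx"]*p[0]/p[2], c["cy"]+c["fy"]*p[1]/p[2]])
def tool(dw,s=None):
    s=s or r.get_state(); return R.from_quat(s["tool_rot"]).inv().apply(dw)
E
python3 - <<'E'
import cv2,numpy as np
a=cv2.imread("pics/top0.png"); b=cv2.imread("pics/scene0.png")
a=cv2.resize(a[190:370,200:420],None,fx=3.6,fy=3.6,interpolation=cv2.INTER_CUBIC)[:,:792]
b=cv2.resize(b[200:370,230:470],None,fx=3.3,fy=3.3,interpolation=cv2.INTER_CUBIC)
a=cv2.convertScaleAbs(a,alpha=1.6);b=cv2.convertScaleAbs(b,alpha=1.6)
cv2.imwrite("pics/ca.png",a[:600]);cv2.imwrite("pics/cb.png",b[:600]);print(a.shape,b.shape)
E
```

```text
(648, 792, 3) (561, 792, 3)
```

View pics/ca.png

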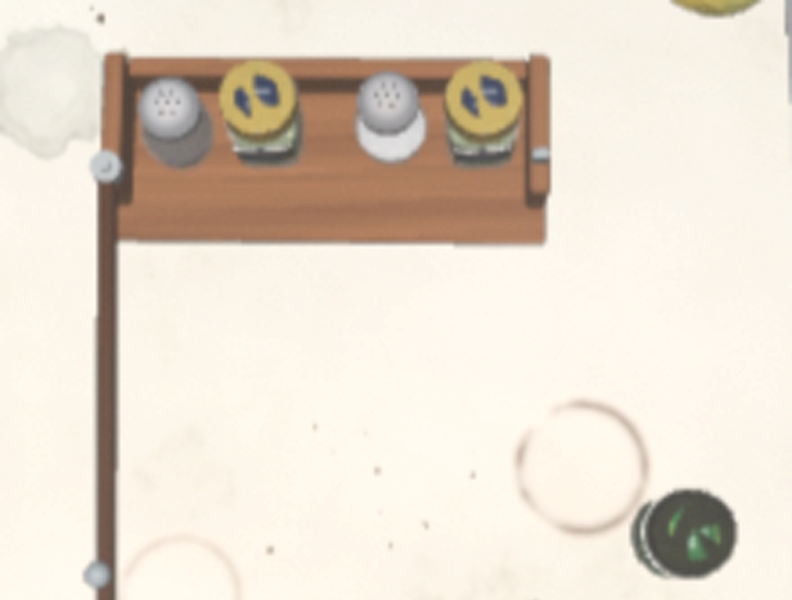

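View pics/cb.png

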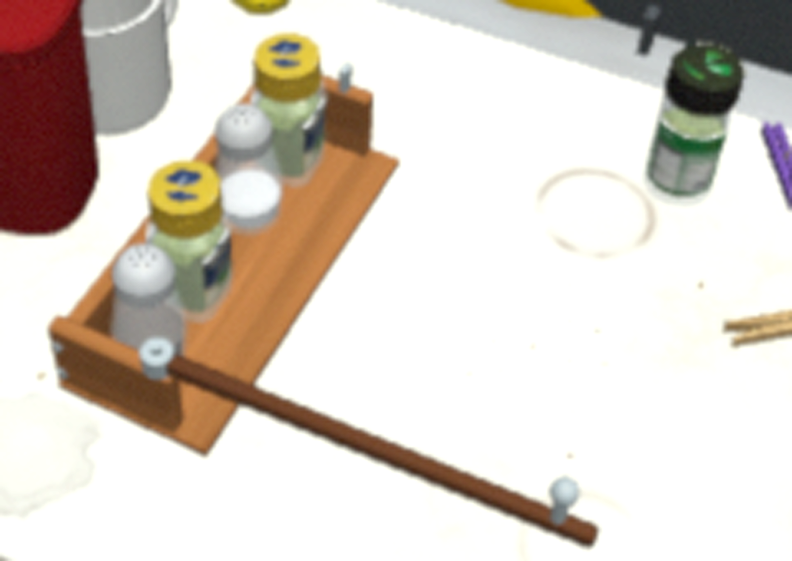

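The top crop shows, left to right, salt (168,105), gold (259,97), pepper (388,100) and gold (484,97), with the gap between the second and third. The ball is at (97,575) and the dark cap at (690,533). The scene crop shows the same row, with the ball at (565,491) and the dark cap's top at (705,62).

Run:
```python
from h import *
t=cam("top"); s=cam("scene")
T=lambda x,y:((x+.5)/3.6-.5+200,(y+.5)/3.6-.5+190); S=lambda x,y:((x+.5)/3.3-.5+230,(y+.5)/3.3-.5+200)
np.set_printoptions(precision=4,suppress=True)
P=dict(dark=((690,533),(708,64)),goldL=((259,97),(186,183)),goldR=((484,97),(287,54)),salt=((168,103),(143,266)),pep=((388,98),(243,127)),ball=((97,575),(565,491)),hinge=((105,165),(157,352)),bL=((118,241),(205,453)),bR=((546,243),(397,161)),pegR=((540,154),(346,74)))
for k,(a,b) in P.items(): print(k,*tri(t,T(*a),s,S(*b)))
L,Rr=plane(t,*T(118,241),.008),plane(t,*T(546,243),.008)
print("front edge top cam",L,Rr,np.linalg.norm(L-Rr)); 
L2,R2=plane(s,*S(205,453),.008),plane(s,*S(397,161),.008); print("scene",L2,R2,np.linalg.norm(L2-R2))
# dark-cap mask, check
for c,n,roi in((t,"top",(320,360,370,415)),(s,"scene",(205,265,420,465))):
    a,b,x,y=roi; h=c["color"][a:b,x:y].max(2); m=(h<70).astype(np.uint8)
    cn=max(cv2.findContours(m,0,2)[0],key=cv2.contourArea); (u,v),rad=cv2.minEnclosingCircle(cn); bx=cv2.boundingRect(cn); print(n,u+x,v+y,rad,bx[0]+x,bx[1]+y,bx[2:])
```

```text
dark [ 0.4301 -0.0561  0.1083] 0.0012319943575953443
goldL [0.6657 0.1653 0.1046] 0.001307690473702827
goldR [0.6636 0.0439 0.104 ] 0.0012147674614332363
salt [0.6662 0.2163 0.0878] 0.0038681919798758064
pep [0.6679 0.0958 0.0857] 0.002572257732629963
ball [0.4131 0.251  0.0964] 0.0016887760552438164
hinge [0.636  0.2533 0.0726] 0.002311321192212565
bL [ 0.6071  0.2574 -0.0001] 0.00044748997144916555
bR [0.6009 0.0063 0.0024] 7.419159506944356e-05
pegR [0.6381 0.0125 0.0717] 0.0021052271623175243
front edge top cam [0.6055 0.2561 0.008 ] [0.6    0.0067 0.008 ] 0.24944310409096715
scene [0.6045 0.2617 0.008 ] [0.5989 0.0113 0.008 ] 0.2504584468934694
top 391.2272720336914 432.5 12.095623016357422 380 421 (24, 24)
scene 442.0 472.5 23.243377685546875 420 465 (45, 30)
```

```bash
cat >> h.py <<'E'
def to(p,yaw=-0.022,pitch=0.0):
    """deltas in tool axes to reach TCP p, tool down, closing line along rack y; pitch leans the fingers forward"""
    s=r.get_state(); T=R.from_quat(s["tool_rot"])
    G=R.from_euler("z",yaw)*R.from_euler("y",-pitch)*R.from_matrix([[-1,0,0],[0,1,0],[0,0,-1]])
    d=T.inv().apply(np.array(p)-s["tcp_pos"]); w=(T.inv()*G).as_rotvec()
    print("rows",np.round(d,4),np.round(w,4),"dist %.3f ang %.3f"%(np.linalg.norm(d),np.linalg.norm(w)),"t %.2f"%s["time"])
E
python3 - <<'E'
from h import *
to([.47,.28,.24])
E
```

```text
rows [-0.3611 -0.2636  0.0128] [-0.0015 -0.0004 -0.2907] dist 0.447 ang 0.291 t 0.20
```

```bash
python3 drive.py '[[0.085,-0.361,-0.264,0.013,0,0,-0.291],[0.085,-0.361,-0.264,0.013,0,0,-0.291],[0.085,-0.361,-0.264,0.013,0,0,-0.291],[0.085,-0.361,-0.264,0.013,0,0,-0.291],[0.085,-0.361,-0.264,0.013,0,0,-0.291],[0.085,-0.361,-0.264,0.013,0,0,-0.291],[0.085,-0.361,-0.264,0.013,0,0,-0.291],[0.085,-0.361,-0.264,0.013,0,0,-0.291]]'
python3 - <<'E'
from h import *
to([.431,-.056,.21])
E
```

```text
time: 0.87
tcp_pos: [0.4033, 0.371, 0.2436]
tool_rot: [0.011, 1.0, 0.0, 0.0]
ft_force: [0.3, 1.2, 0.1]
grip_width: 0.0854
grip_force: 0.0
rows [-0.0368 -0.4263  0.0336] [0.     0.0001 0.0005] dist 0.429 ang 0.001 t 0.87
```

```bash
python3 drive.py '[[0.085,-0.037,-0.426,0.034,0,0,0],[0.085,-0.037,-0.426,0.034,0,0,0],[0.085,-0.037,-0.426,0.034,0,0,0],[0.085,-0.037,-0.426,0.034,0,0,0],[0.085,-0.037,-0.426,0.034,0,0,0],[0.085,-0.037,-0.426,0.034,0,0,0],[0.085,-0.037,-0.426,0.034,0,0,0],[0.085,-0.037,-0.426,0.034,0,0,0]]'
python3 - <<'E'
from h import *
to([.431,-.056,.18])
E
```

```text
time: 1.53
tcp_pos: [0.4238, 0.0394, 0.2173]
tool_rot: [0.011, 1.0, -0.0, 0.0]
ft_force: [0.4, 0.8, 0.4]
grip_width: 0.0847
grip_force: 0.0
rows [-0.0092 -0.0953  0.0373] [-0.      0.0009  0.0005] dist 0.103 ang 0.001 t 1.53
```

```bash
python3 drive.py '[[0.085,-0.009,-0.0953,0.037,0,0,0],[0.085,-0.009,-0.0953,0.037,0,0,0],[0.085,-0.009,-0.0953,0.037,0,0,0],[0.085,-0.009,-0.0953,0.037,0,0,0]]'
python3 - <<'E'
from h import *
to([.431,-.056,.088])
a=cam("top")["color"];b=cam("scene")["color"]
im=np.hstack([a[220:420,290:490],b[150:350,320:520]]); cv2.imwrite("pics/g1.png",cv2.convertScaleAbs(cv2.resize(im,None,fx=2,fy=2),alpha=1.5)[...,::-1])
E
```

```text
time: 1.87
tcp_pos: [0.4302, -0.0571, 0.1785]
tool_rot: [0.014, 1.0, 0.0, -0.002]
ft_force: [-0.2, -0.5, 0.0]
grip_width: 0.0851
grip_force: 0.0
rows [-0.0011  0.0011  0.0905] [ 0.0002 -0.0031 -0.005 ] dist 0.091 ang 0.006 t 1.87
```

View pics/g1.png

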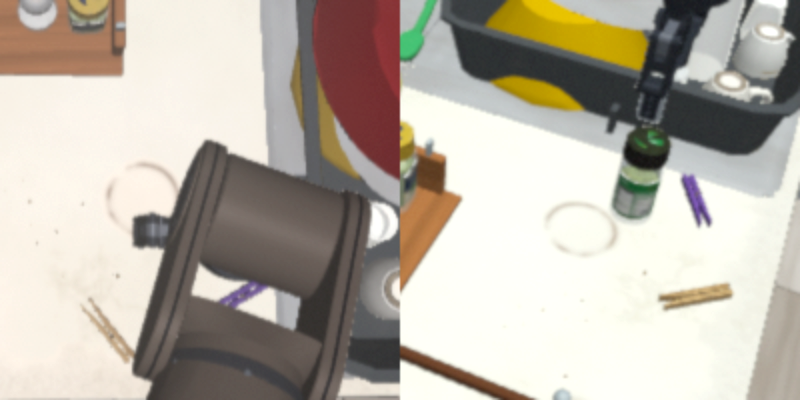

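The top view is blocked by the arm. In the scene half the fingers at (655,95) hang over the dark cap at (648,145), in line with it. I'll descend and grip.

```bash
python3 drive.py '[[0.085,-0.001,0.001,0.03,0,0,0],[0.085,-0.001,0.001,0.06,0,0,0],[0.085,-0.001,0.001,0.09,0,0,0],[0.085,-0.001,0.001,0.09,0,0,0],[0.03,-0.001,0.001,0.09,0,0,0],[0.03,-0.001,0.001,0.09,0,0,0],[0.03,-0.001,0.001,0.09,0,0,0],[0.03,-0.001,0.001,0.09,0,0,0]]' 30; python3 drive.py '[[0.03,0,0,0,0,0,0],[0.03,0,0,0,0,0,0],[0.03,0,0,0,0,0,0],[0.03,0,0,0,0,0,0],[0.03,0,0,-0.02,0,0,0],[0.03,0,0,-0.04,0,0,0],[0.03,0,0,-0.06,0,0,0],[0.03,0,0,-0.06,0,0,0]]' 30
python3 - <<'E'
from h import *
to([.55,.132,.13])
E
```

```text
time: 2.63
tcp_pos: [0.4341, -0.0536, 0.0928]
tool_rot: [0.011, 1.0, -0.001, 0.002]
ft_force: [0.1, 0.6, 3.3]
grip_width: 0.0443
grip_force: 30.0
time: 3.3
tcp_pos: [0.4348, -0.0542, 0.1546]
tool_rot: [0.011, 1.0, -0.001, 0.004]
ft_force: [1.3, -0.3, -0.9]
grip_width: 0.0445
grip_force: 31.3
rows [-0.1109  0.1888  0.025 ] [-0.0029  0.0084  0.0002] dist 0.220 ang 0.009 t 3.30
```

```bash
python3 drive.py '[[0.03,-0.133,0.188,0.022,0,0.008,0],[0.03,-0.133,0.188,0.022,0,0.008,0],[0.03,-0.133,0.188,0.022,0,0.008,0],[0.03,-0.133,0.188,0.022,0,0.008,0],[0.03,-0.133,0.188,0.022,0,0.008,0],[0.03,-0.133,0.188,0.022,0,0.008,0],[0.03,-0.133,0.188,0.022,0,0.008,0],[0.03,-0.133,0.188,0.022,0,0.008,0]]'
python3 - <<'E'
from h import *
to([.573,.1335,.13])
a=cam("top")["color"];b=cam("scene")["color"]
im=np.hstack([cv2.resize(a[190:340,200:400],None,fx=2,fy=2),cv2.resize(b[180:330,230:430],None,fx=2,fy=2)]); cv2.imwrite("pics/g2.png",cv2.convertScaleAbs(im,alpha=1.6)[...,::-1])
E
```

```text
time: 3.97
tcp_pos: [0.5688, 0.1327, 0.1265]
tool_rot: [0.01, 1.0, -0.0, -0.005]
ft_force: [-0.8, -0.4, -1.3]
grip_width: 0.0444
grip_force: 31.3
rows [-0.0042  0.0009 -0.0036] [-0.0005 -0.0105  0.0023] dist 0.006 ang 0.011 t 3.97
```

View pics/g2.png

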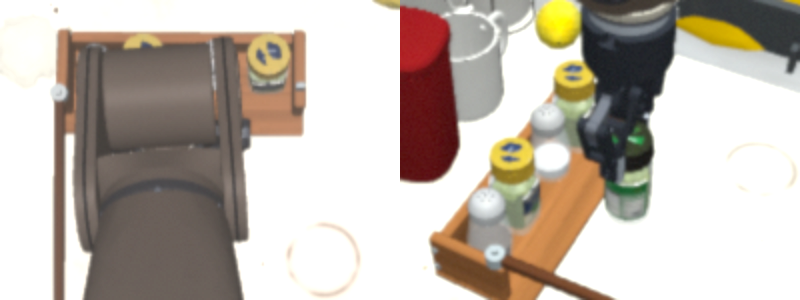

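In the right half the held jar hangs in front of the rack, its lower body spanning columns 607–651 with its bottom at row 219. The row of jars is undisturbed, and the arm blocks the top view. I'll compare the projected jar with this to get the camera bias.

Run:
```python
from h import *
s=r.get_state();c=cam("scene");p=s["tcp_pos"]
th=np.linspace(0,6.28,60)
for z in(0,.02):
    q=np.array([proj(c,[p[0]+.0225*np.cos(t),p[1]+.0225*np.sin(t),p[2]-.0928+z]) for t in th]);print(z,q.min(0),q.max(0))
# image evidence: profile of row at label height and column through the bottom
im=c["color"].astype(int)
for v in(272,276,280,284):print(v,im[v,325:365].sum(1))
print(im[280:300,344].sum(1))
```

```text
0 [328.58902973 275.53748878] [351.81296728 293.73197787]
0.02 [328.7145798  268.90364935] [352.3375797  287.15795989]
272 [245 254 259 263 267 273 257 195 137 131 132 111 102 133 165 261 303 357
 383 382 383 402 373 321 306 243 173 125 150 214 317 479 529 532 533 533
 534 532 533 532]
276 [257 266 270 275 274 269 255 211 211 256 253 211 181 160 139 135 134 132
 133 137 138 128 137 147 160 178 188 193 190 240 342 488 529 532 533 532
 535 532 533 534]
280 [270 270 274 269 256 340 460 355 228 259 286 297 300 295 271 227 236 255
 275 284 282 288 307 315 311 299 282 234 211 289 439 514 531 530 532 530
 530 531 530 530]
284 [269 255 290 429 507 526 527 495 374 288 287 302 301 300 284 256 258 285
 303 313 312 314 310 302 291 271 262 223 297 421 488 523 530 533 533 531
 533 533 531 531]
[284 291 294 303 313 309 303 301 272 280 408 453 480 517 525 528 526 527
 526 528]
```

Run:
```python
from h import *
np.set_printoptions(precision=2,suppress=True)
s=r.get_state();c=cam("scene");p=s["tcp_pos"];print(p,s["joint_velocities"],R.from_quat(s["tool_rot"]).as_matrix())
b=p-[0,0,.0928];o=proj(c,b);print(o)
for d in np.eye(3)*.01:print(proj(c,b+d)-o)
# jar at rest before (worktop): compare first picture with grasp location
im=cv2.imread("pics/scene0.png").astype(int)
q=np.array([proj(c,[.4341+.0225*np.cos(t),-.0536+.0225*np.sin(t),0]) for t in np.linspace(0,6.28,60)]);print(q.min(0),q.max(0))
for v in(250,):print(v,im[v,415:465].sum(1))
print(im[245:270,438].sum(1))
cv2.imwrite("pics/g3.png",cv2.convertScaleAbs(cv2.resize(c["color"][210:310,300:400],None,fx=6,fy=6,interpolation=cv2.INTER_CUBIC),alpha=2)[...,::-1])
```

```text
[0.57 0.13 0.13] [-0.01 -0.01  0.    0.    0.    0.  ] [[-1.    0.02 -0.01]
 [ 0.02  1.   -0.  ]
 [ 0.01 -0.   -1.  ]]
[340.25 284.22]
[-4.68 -1.79]
[-2.16  3.65]
[ 0.16 -3.28]
[421.19 248.47] [442.35 263.81]
250 [499 502 502 504 502 503 504 503 502 490 430 287 202 207 235 261 277 282
 285 283 259 221 222 245 269 281 289 293 295 297 276 268 399 478 498 498
 498 498 500 500 499 499 499 502 501 502 502 493 429 281]
[107 150 196 224 229 245 256 269 286 283 280 285 267 221 304 418 436 464
 491 492 493 492 491 491 492]
```

View pics/g3.png

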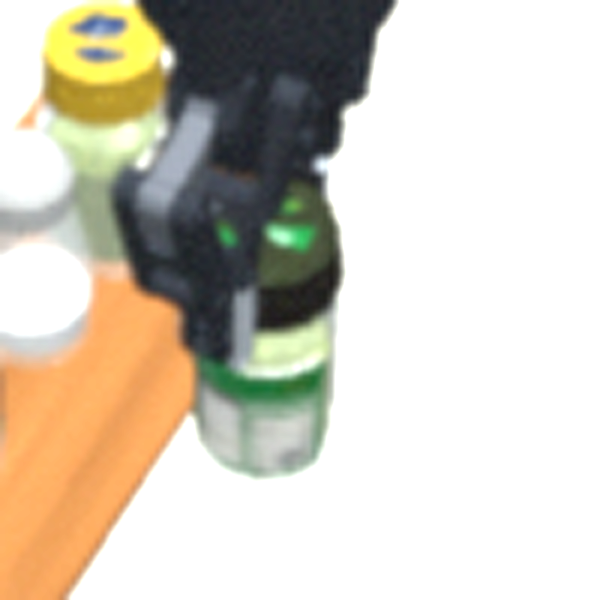

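The close-up shows the jar held upright by the cap, its base at about (265,470). The base sits where it did relative to the TCP before lifting, so it hasn't slipped; its centre is about 4 mm nearer the robot than the TCP. I'll set it on the base board just in front of the gap.

```bash
python3 - <<'E'
from h import *
to([.629,.1315,.112])
E
python3 drive.py '[[0.03,-0.03,-0.001,0.0,0,-0.01,0],[0.03,-0.06,-0.002,0.005,0,-0.01,0],[0.03,-0.06,-0.002,0.014,0,-0.01,0],[0.03,-0.06,-0.002,0.014,0,-0.01,0],[0.03,-0.06,-0.002,0.014,0,-0.01,0]]'
python3 - <<'E'
from h import *
to([.629,.1315,.101])
E
```

```text
rows [-0.0606  0.0021  0.0152] [-0.0002 -0.009  -0.001 ] dist 0.063 ang 0.009 t 4.17
time: 4.58
tcp_pos: [0.6276, 0.1276, 0.1126]
tool_rot: [0.012, 1.0, -0.0, -0.001]
ft_force: [0.7, 0.1, -2.4]
grip_width: 0.0441
grip_force: 30.7
rows [-0.0013  0.0039  0.0116] [-0.0002 -0.0013 -0.001 ] dist 0.012 ang 0.002 t 4.58
```

```bash
python3 drive.py '[[0.03,-0.001,0.004,0.004,0,0,0],[0.03,-0.001,0.004,0.008,0,0,0],[0.03,-0.001,0.004,0.0112,0,0,0],[0.03,-0.001,0.004,0.0112,0,0,0]]'
python3 - <<'E'
from h import *
to([.629,.1315,.101])
E
```

```text
time: 4.92
tcp_pos: [0.6292, 0.1326, 0.1017]
tool_rot: [0.011, 1.0, -0.0, 0.0]
ft_force: [-0.6, -0.4, -1.6]
grip_width: 0.0444
grip_force: 30.7
rows [ 0.0001 -0.0012  0.0007] [-0.0002  0.0003  0.0007] dist 0.001 ang 0.001 t 4.92
```

```bash
python3 drive.py '[[0.03,0,-0.001,0.001,0,0,0],[0.03,0,-0.001,0.002,0,0,0],[0.03,0,-0.001,0.002,0,0,0]]'
```

```text
time: 5.17
tcp_pos: [0.6304, 0.1314, 0.101]
tool_rot: [0.011, 1.0, -0.0, 0.001]
ft_force: [0.7, -0.1, -1.3]
grip_width: 0.0441
grip_force: 30.6
```

```bash
python3 drive.py '[[0.03,0,0,0.001,0,0,0],[0.03,0,0,0.002,0,0,0],[0.03,0,0,0.002,0,0,0]]'
```

```text
time: 5.42
tcp_pos: [0.6315, 0.1313, 0.1008]
tool_rot: [0.011, 1.0, -0.0, 0.002]
ft_force: [-1.4, -0.0, 6.3]
grip_width: 0.0443
grip_force: 30.9
```

```bash
python3 drive.py '[[0.056,0,0,-0.002,0,0,0],[0.056,0,0,-0.002,0,0,0],[0.056,0,0,-0.002,0,0,0],[0.056,0,0,-0.002,0,0,0],[0.056,0,0,-0.03,0,0,0],[0.056,0.01,0,-0.06,0,0,0],[0.056,0.03,0,-0.09,0,0,0],[0.056,0.06,0,-0.09,0,0,0]]'; python3 drive.py '[[0.0,0.04,0,0,0,0,0],[0.0,0.08,0,0,0,0,0],[0.0,0.12,0,0,0,0,0],[0.0,0.12,0,0,0,0,0]]';  python3 - <<'E'
from h import *
a=cam("top")["color"];b=cam("scene")["color"]
im=np.hstack([cv2.resize(a[190:340,200:400],None,fx=2,fy=2),cv2.resize(b[180:330,230:430],None,fx=2,fy=2)]); cv2.imwrite("pics/g4.png",cv2.convertScaleAbs(im,alpha=1.6)[...,::-1])
E
```

```text
time: 6.08
tcp_pos: [0.5746, 0.1328, 0.1959]
tool_rot: [0.011, 1.0, 0.0, 0.008]
ft_force: [0.5, 0.8, 0.4]
grip_width: 0.0562
grip_force: 0.0
time: 6.42
tcp_pos: [0.4411, 0.1357, 0.184]
tool_rot: [0.01, 1.0, -0.0, -0.005]
ft_force: [-0.2, 0.3, -2.1]
grip_width: 0.0079
grip_force: 0.0
```

View pics/g4.png

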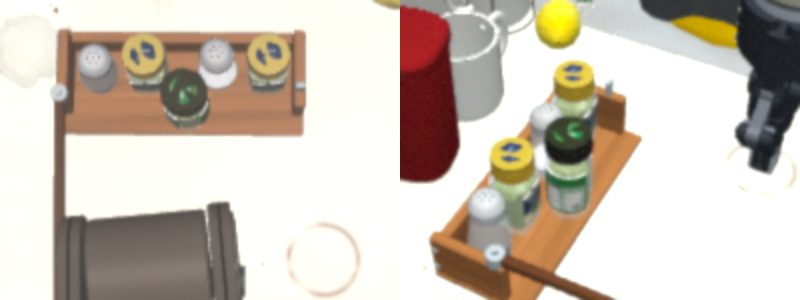

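The jar stands upright on the base board in front of the gap: cap at (185,92) in the top half and (569,132) in the scene half. The four others are unmoved. Next I'll push it with the closed, forward-leaning fingers.

Run:
```python
from h import *
t,s=cam("top"),cam("scene"); print(tri(t,(292.3,235.8),s,(314.3,246)))
print(plane(t,292.3,235.8,.113),plane(s,314.3,246,.113))
to([.555,.132,.11],pitch=.3)
```

```text
(array([0.62654014, 0.12539096, 0.10938649]), np.float64(0.00024306526412530514))
[0.62565638 0.12520165 0.113     ] [0.62505648 0.12847094 0.113     ]
rows [-0.1035 -0.0012  0.0795] [ 2.000e-04 -2.957e-01  1.000e-04] dist 0.130 ang 0.296 t 6.62
```

Run:
```python
from h import *
to([.614,.075,.15],pitch=.3)
```

```text
rows [-0.1639 -0.0568  0.0397] [ 2.000e-04 -2.957e-01  1.000e-04] dist 0.178 ang 0.296 t 6.62
```

```bash
python3 drive.py '[[0,-0.03,-0.03,0,0,-0.1,0],[0,-0.06,-0.057,0.01,0,-0.2,0],[0,-0.09,-0.057,0.02,0,-0.296,0],[0,-0.13,-0.057,0.03,0,-0.296,0],[0,-0.164,-0.057,0.04,0,-0.296,0],[0,-0.164,-0.057,0.04,0,-0.296,0],[0,-0.164,-0.057,0.04,0,-0.296,0]]';  python3 - <<'E'
from h import *
to([.614,.075,.07],pitch=.3)
to([.614,.099,.07],pitch=.3)
E
```

```text
time: 7.2
tcp_pos: [0.615, 0.074, 0.1465]
tool_rot: [0.011, 0.989, -0.002, 0.147]
ft_force: [0.4, -0.2, 0.3]
grip_width: 0.0001
grip_force: 0.0
rows [0.0233 0.0009 0.0729] [-0.0002 -0.0049 -0.0008] dist 0.077 ang 0.005 t 7.20
rows [0.0238 0.0249 0.0728] [-0.0002 -0.0049 -0.0008] dist 0.081 ang 0.005 t 7.20
```

```bash
python3 drive.py '[[0,0.011,0.001,0.036,0,0,0],[0,0.023,0.001,0.073,0,0,0],[0,0.023,0.001,0.073,0,0,0],[0,0.023,0.010,0.073,0,0,0],[0,0.023,0.018,0.073,0,0,0],[0,0.023,0.022,0.073,0,0,0],[0,0.023,0.025,0.073,0,0,0],[0,0.023,0.025,0.073,0,0,0]]';  python3 - <<'E'
from h import *
t=cam("top")["color"]; s=cam("scene")
b=s["color"]
im=np.hstack([cv2.resize(t[190:340,200:400],None,fx=2,fy=2),cv2.resize(b[180:330,230:430],None,fx=2,fy=2)]); cv2.imwrite("pics/g5.png",cv2.convertScaleAbs(im,alpha=1.6)[...,::-1])
E
```

```text
time: 7.87
tcp_pos: [0.6141, 0.1009, 0.0747]
tool_rot: [0.01, 0.989, -0.001, 0.151]
ft_force: [-0.9, -1.1, -0.4]
grip_width: 0.0
grip_force: 0.0
```

View pics/g5.png

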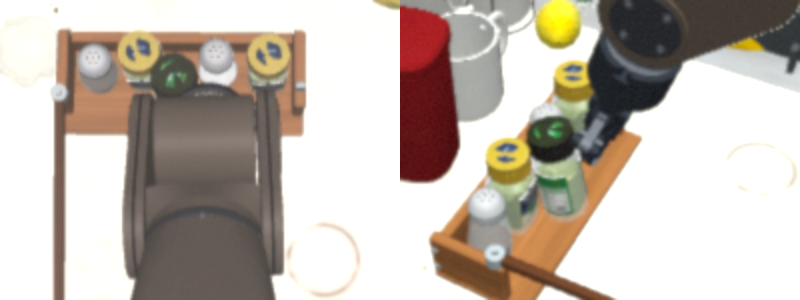

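The jar is still upright, now at top-half (174,77). It moved about 10 mm left and 13 mm forward, into the gap; the left gold jar at (139,48) shifted slightly and everything still stands. I'll withdraw and push from straight in front.

Run:
```python
from h import *
to([.600,.092,.075],pitch=.3)
to([.555,.092,.075],pitch=.3)
to([.560,.139,.068],pitch=.3)
```

```text
rows [ 0.0123 -0.0085 -0.0053] [0.0002 0.0004 0.0009] dist 0.016 ang 0.001 t 7.97
rows [ 0.0553 -0.0095 -0.0186] [0.0002 0.0004 0.0009] dist 0.059 ang 0.001 t 7.97
rows [ 0.0535  0.0376 -0.0108] [0.0002 0.0004 0.0009] dist 0.066 ang 0.001 t 7.97
```

```bash
python3 drive.py '[[0,0.012,-0.009,-0.005,0,0,0],[0,0.055,-0.009,-0.019,0,0,0],[0,0.055,-0.009,-0.019,0,0,0],[0,0.055,0.015,-0.015,0,0,0],[0,0.0535,0.038,-0.011,0,0,0],[0,0.0535,0.038,-0.011,0,0,0]]';  python3 - <<'E'
from h import *
t,s=cam("top"),cam("scene"); 
to([.60,.1385,.068],pitch=.3)
to([.62,.138,.068],pitch=.3)
to([.629,.138,.068],pitch=.3)
b=t["color"][205:262,225:360]; cv2.imwrite("pics/g6.png",cv2.convertScaleAbs(np.vstack([cv2.resize(b,None,fx=5,fy=5),cv2.resize(s["color"][220:275,265:400],None,fx=5,fy=5)]),alpha=1.6)[...,::-1])
E
```

```text
time: 8.47
tcp_pos: [0.5592, 0.1411, 0.067]
tool_rot: [0.01, 0.989, -0.001, 0.149]
ft_force: [-0.2, 0.3, -0.2]
grip_width: -0.0
grip_force: 0.0
rows [-0.0392 -0.0001  0.0111] [ 0.0003 -0.0018  0.0016] dist 0.041 ang 0.002 t 8.57
rows [-0.0583 -0.0002  0.0169] [ 0.0003 -0.0018  0.0016] dist 0.061 ang 0.002 t 8.57
rows [-0.0669 -0.      0.0196] [ 0.0003 -0.0018  0.0016] dist 0.070 ang 0.002 t 8.57
```

View pics/g6.png

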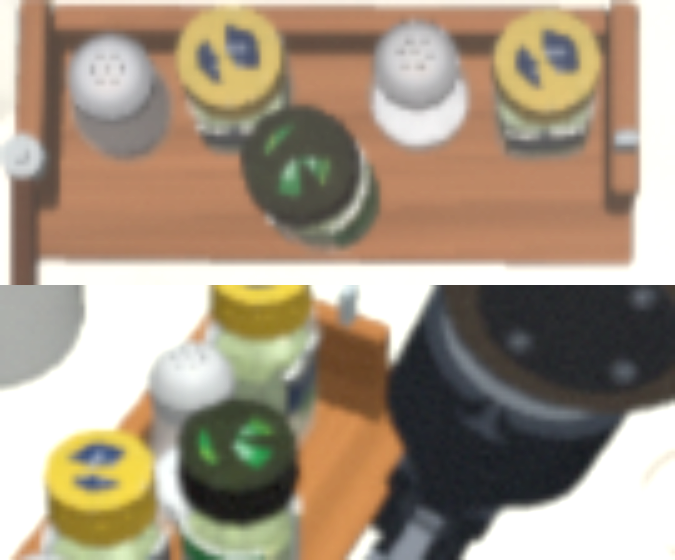

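The dark jar's cap is at (303,165) in the upper half, with its base showing towards (350,230). It may be leaning towards the left gold jar, so I'll check numerically before touching it.

Run:
```python
from h import *
np.set_printoptions(precision=4,suppress=True)
t,s=cam("top"),cam("scene")
k=(303/5+225-.4,165/5+205-.4); m=(238/5+265-.4,(435-285)/5+220-.4)
C,e=tri(t,k,s,m); print("cap",C,e)
for nm,c in(("top",t),("scene",s)):
    X=C if 1 else 0; print(nm,"cap px",proj(c,C),"base if upright",proj(c,[C[0],C[1],.008]))
for n,x in(("goldL",(230,60)),):
    P=plane(t,x[0]/5+224.6,x[1]/5+204.6,.104);print(n,P,"base px in g6",(proj(t,[P[0],P[1],.008])-[224.6,204.6])*5)
print("dark base in g6 if upright",(proj(t,[C[0],C[1],.008])-[224.6,204.6])*5,(proj(s,[C[0],C[1],.008])-[264.6,219.6])*5+[0,285])
b=s["color"][215:300,270:355]; cv2.imwrite("pics/g7.png",cv2.convertScaleAbs(cv2.resize(b,None,fx=7,fy=7,interpolation=cv2.INTER_CUBIC),alpha=1.8)[...,::-1])
print("g7 upright base circle centre",(proj(s,[C[0],C[1],.008])-[270,215])*7, "cap", (proj(s,C)-[270,215])*7)
```

```text
cap [0.6231 0.139  0.1138] 0.0017463243276996591
top cap px [285.077 237.16 ] base if upright [288.0327 247.398 ]
scene cap px [312.6553 249.7361] base if upright [313.3949 285.8723]
goldL [0.6665 0.1675 0.104 ] base px in g6 [249.2538 114.5338]
dark base in g6 if upright [317.1635 213.9902] [243.9745 616.3616]
g7 upright base circle centre [303.7644 496.1062] cap [298.5874 243.1526]
```

View pics/g7.png

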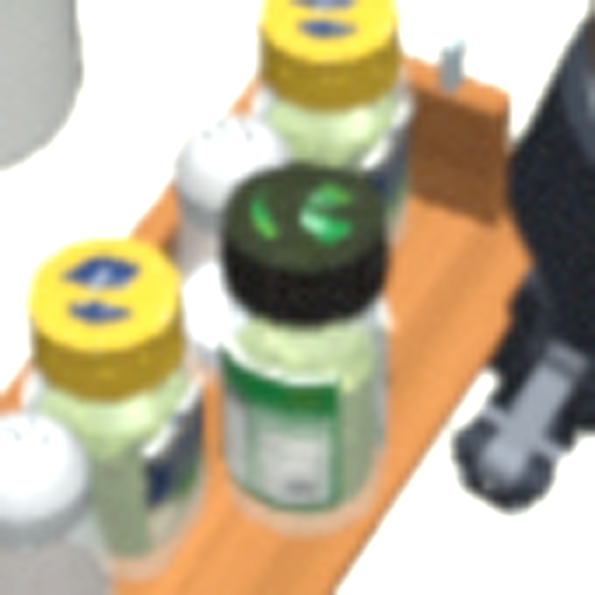

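Here the jar stands upright (cap at (303,220), base bottom at (305,525)), so it only rocked during the nudge. Next, a slow push straight in.

```bash
python3 drive.py '[[0,-0.012,0,0.0035,0,0,0],[0,-0.02,-0.001,0.006,0,0,0],[0,-0.025,-0.002,0.0075,0,0,0],[0,-0.030,-0.002,0.009,0,0,0],[0,-0.034,-0.002,0.01,0,0,0],[0,-0.038,-0.002,0.011,0,0,0],[0,-0.042,-0.002,0.0122,0,0,0],[0,-0.042,-0.002,0.0122,0,0,0]]';  python3 - <<'E'
from h import *
t,s=cam("top"),cam("scene"); 
to([.630,.1385,.068],pitch=.3)
cv2.imwrite("pics/g8.png",cv2.convertScaleAbs(np.hstack([cv2.resize(t["color"][200:300,225:360],None,fx=3,fy=3),cv2.resize(s["color"][210:310,260:390],None,fx=3,fy=3)]),alpha=1.6)[...,::-1])
E
```

```text
time: 9.33
tcp_pos: [0.6037, 0.136, 0.0676]
tool_rot: [0.011, 0.989, -0.002, 0.149]
ft_force: [-0.1, -0.0, -0.3]
grip_width: -0.0001
grip_force: 0.1
rows [-0.0258  0.003   0.0074] [ 0.0001 -0.0018  0.0003] dist 0.027 ang 0.002 t 9.43
```

View pics/g8.png

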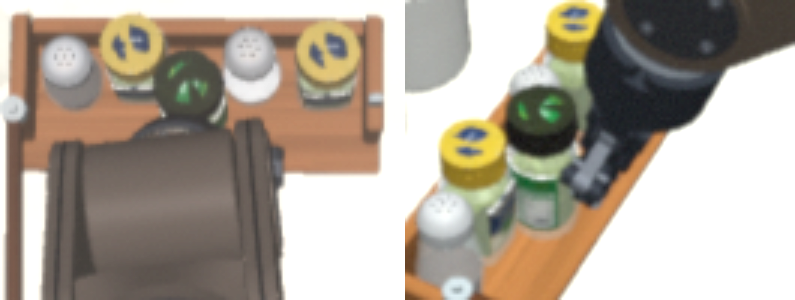

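That makes 12 pictures viewed, over the limit of 10, so from here I'll work from numbers only. This last one shows the jar upright and entering the gap: cap at (190,85) in the left half, between gold at (133,45) and pepper at (250,50), with forces near zero. I'll carry on pushing slowly.

```bash
python3 drive.py '[[0,-0.004,0.001,0.0012,0,0,0],[0,-0.008,0.002,0.0024,0,0,0],[0,-0.012,0.002,0.0035,0,0,0],[0,-0.016,0.002,0.0046,0,0,0],[0,-0.018,0.002,0.0052,0,0,0],[0,-0.018,0.002,0.0052,0,0,0]]';  cat > caps.py <<'E'
from h import *
np.set_printoptions(precision=4,suppress=True)
def look():
    t=cam("top"); im=t["color"]; h=cv2.cvtColor(im,cv2.COLOR_RGB2HSV); roi=np.zeros(im.shape[:2],np.uint8); roi[200:262,225:358]=1
    out={}
    g=cv2.inRange(h,(18,110,60),(35,255,255))*roi
    d=((im.max(2)<75)*roi*255).astype(np.uint8); d=cv2.morphologyEx(d,cv2.MORPH_OPEN,np.ones((3,3)))
    w=((h[...,1]<40)&(im.max(2)>70)).astype(np.uint8)*roi*255
    for n,m,z in(("gold",g,.104),("dark",d,.113),("grey",w,.09)):
        for c in cv2.findContours(m,0,2)[0]:
            if cv2.contourArea(c)<60: continue
            b=cv2.boundingRect(c); (u,v),rad=cv2.minEnclosingCircle(c); print(n,"px %.1f %.1f r %.1f"%(u,v,rad),b,plane(t,u,v,z)[:2])
look()
s=r.get_state();print(s["tcp_pos"],s["ft_force"],s["time"])
E
python3 caps.py
```

```text
time: 9.93
tcp_pos: [0.6226, 0.1376, 0.0681]
tool_rot: [0.011, 0.989, -0.002, 0.149]
ft_force: [0.0, 0.4, 0.1]
grip_width: 0.0
grip_force: 0.1
gold px 334.0 216.8 r 10.5 (324, 208, 21, 19) [0.6638 0.0442]
gold px 266.0 214.5 r 10.3 (256, 206, 21, 19) [0.6709 0.1764]
dark px 235.0 236.0 r 25.7 (228, 211, 14, 51) [0.6273 0.2351]
dark px 277.5 244.2 r 41.1 (240, 207, 78, 55) [0.6098 0.1536]
grey px 277.0 256.0 r 24.5 (253, 245, 49, 17) [0.5909 0.1563]
grey px 259.0 222.0 r 20.6 (239, 212, 41, 24) [0.6595 0.1916]
grey px 307.0 221.0 r 15.0 (295, 209, 26, 25) [0.6597 0.097 ]
grey px 291.0 230.5 r 72.7 (225, 200, 133, 62) [0.6412 0.1287]
[0.6222 0.1376 0.0679] [-0.961  -0.1977 -0.4413] 9.9833
```

```bash
python3 drive.py '[[0,-0.003,0,0.0009,0,0,0],[0,-0.006,0,0.0017,0,0,0],[0,-0.008,0,0.0024,0,0,0],[0,-0.008,0,0.0024,0,0,0]]'; python3 drive.py '[[0,-0.002,0,0.0006,0,0,0],[0,-0.004,0,0.0012,0,0,0],[0,-0.004,0,0.0012,0,0,0]]'
python3 caps.py
```

```text
time: 10.32
tcp_pos: [0.6297, 0.1374, 0.0675]
tool_rot: [0.011, 0.989, -0.002, 0.147]
ft_force: [-2.8, 0.1, 0.6]
grip_width: 0.0001
grip_force: 1.4
time: 10.57
tcp_pos: [0.6304, 0.1374, 0.066]
tool_rot: [0.011, 0.99, -0.002, 0.143]
ft_force: [-13.0, -1.0, 6.6]
grip_width: -0.0003
grip_force: 6.4
gold px 334.1 216.5 r 10.4 (324, 208, 21, 19) [0.6643 0.044 ]
gold px 265.9 214.7 r 10.5 (256, 206, 21, 19) [0.6704 0.1767]
dark px 234.0 236.0 r 25.7 (228, 211, 13, 51) [0.6273 0.237 ]
dark px 278.0 243.7 r 41.8 (240, 204, 78, 58) [0.6108 0.1527]
grey px 277.2 250.1 r 24.5 (253, 241, 49, 21) [0.6026 0.1559]
grey px 251.3 221.3 r 13.5 (239, 212, 25, 19) [0.6611 0.2068]
grey px 310.1 220.5 r 12.6 (298, 209, 23, 24) [0.6605 0.091 ]
grey px 291.0 230.5 r 72.7 (225, 200, 133, 62) [0.6412 0.1287]
[0.6304 0.1374 0.066 ] [-12.4032  -0.6079   6.5849] 10.6167
```

Contact with the back board: −13 N at the predicted depth. I'll withdraw and check the row.

```bash
python3 drive.py '[[0,0.02,0,-0.006,0,0,0],[0,0.06,0,-0.018,0,0,0],[0,0.1,0,-0.05,0,0,0],[0,0.1,0,-0.09,0,0,0],[0,0.13,0,-0.12,0,0.15,0],[0,0.15,0.03,-0.14,0,0.3,0],[0,0.15,0.07,-0.14,0,0.3,0],[0,0.15,0.1,-0.14,0,0.3,0]]'; python3 drive.py '[[0,0,0.03,0,0,0,0],[0,0,0.07,0,0,0,0],[0,0,0.1,0,0,0,0],[0,0,0.14,0,0,0,0],[0,0,0.14,0,0,0,0]]'
python3 caps.py
python3 - <<'E'
from h import *
t,s=cam("top"),cam("scene")
# dark cap in the scene view
h=cv2.cvtColor(s["color"],cv2.COLOR_RGB2HSV)
for nm,m in(("dark",(s["color"].max(2)<60)),("green",cv2.inRange(h,(45,80,40),(85,255,255))>0)):
    m=m.astype(np.uint8); M=np.zeros_like(m); M[200:330,250:380]=m[200:330,250:380]
    for c in cv2.findContours(M,0,2)[0]:
        if cv2.contourArea(c)>25: print(nm,cv2.boundingRect(c),cv2.contourArea(c))
# where upright jar at the row would project
for q in([.668,.133,.113],[.668,.133,.008]): print(proj(s,q),proj(t,q))
to([.47,.32,.15])
E
```

```text
time: 11.28
tcp_pos: [0.4542, 0.2434, 0.1611]
tool_rot: [0.012, 1.0, 0.001, 0.002]
ft_force: [1.1, -0.3, -0.1]
grip_width: 0.0002
grip_force: 0.0
time: 11.7
tcp_pos: [0.4555, 0.3869, 0.1583]
tool_rot: [0.009, 1.0, 0.002, 0.001]
ft_force: [0.4, -1.6, 0.2]
grip_width: -0.0002
grip_force: 0.0
gold px 334.1 216.5 r 10.4 (324, 207, 21, 20) [0.6643 0.044 ]
gold px 265.9 214.4 r 10.5 (256, 206, 21, 19) [0.671  0.1767]
dark px 234.5 236.0 r 25.8 (228, 211, 14, 51) [0.6273 0.2361]
dark px 289.6 218.1 r 14.7 (276, 204, 28, 27) [0.6606 0.13  ]
grey px 262.5 223.5 r 24.4 (239, 212, 48, 24) [0.6563 0.1847]
grey px 304.5 221.5 r 16.8 (290, 209, 31, 25) [0.6588 0.1019]
grey px 291.0 230.5 r 72.7 (225, 200, 133, 62) [0.6412 0.1287]
[0.4553 0.3845 0.158 ] [0.1042 0.6415 0.0678] 11.75
dark (309, 283, 71, 47) 1253.0
dark (283, 203, 97, 106) 1069.0
green (294, 236, 7, 11) 40.0
[292.85313709 240.24280471] [288.05899496 214.38668718]
[295.22698194 276.1615073 ] [290.70175119 226.51739747]
rows [-0.0161 -0.0613  0.0075] [-0.0001 -0.0013  0.0013] dist 0.064 ang 0.002 t 11.85
```

Run:
```python
from h import *
t,s=cam("top"),cam("scene"); im=t["color"].astype(int)
for u in (284,288,292): print(u,im[196:236,u].max(1))
for v in(212,216): print(v,im[v,268:310].max(1))
print("scene: dark cap row/col profile")
sm=s["color"].astype(int)
for v in(240,246,250): print(v,sm[v,270:320].max(1))
print(sm[222:262,293].max(1))
```

```text
284 [160 160 161 161 162 162 162 154 121  61  47  48  59  80  89  71  53  51
  49  50  53  61  74  79  65  52  48  48  46  43  46  66  88  73  67  72
  87  99 107 113]
288 [162 162 162 162 163 163 161 142  69  49  49  52  58  52  51  50  50  51
  62  78  77  71  67  60  59  56  49  48  47  45  42  46  73 100  84  71
  68  68  79 101]
292 [162 163 163 162 163 163 162 152 118  61  48  47  48  48  48  49  49  49
  61  81  83  81  77  64  52  50  50  49  47  43  44  60  90 100  92  67
  60  60  66  87]
212 [ 87  85  72  65  89 127 131 131 124  71  49  47  48  49  57  62  53  49
  49  49  50  49  52  50  49  49  48  47  49  48  47  49  62  63  64  65
  79  95 109 120 124 126]
216 [ 92  82  67  65  87 129 133 132 116  64  48  50  49  49  51  51  53  80
 119 106  77  57  72  91  83  83  70  52  49  49  48  47  62  96  99  95
 100 111 122 129 132 128]
scene: dark cap row/col profile
240 [194 196 198 199 200 199 199 199 199 199 200 190 134  66  48  60  97 109
  80  57  55  53  63  80  87  91  92  87  81  77  71  59  54  56  55  45
  50  58  57  56  54  57  60  65  67  70  71  74  75  77]
246 [200 200 201 201 200 200 200 199 200 200 198 170 107  43  42  49  50  50
  55  57  56  54  54  54  55  64  64  59  54  51  49  45  37  27  29  36
  48  52  54  54  53  58  60  63  65  68  71  72  75  77]
250 [200 199 200 201 200 200 199 197 196 195 194 188 144  99  80  61  44  30
  27  23  26  26  27  26  23  23  26  23  22  23  24  24  24  22  37  88
  75  57  55  48  51  57  59  63  65  68  70  72  74  74]
[199 199 199 199 199 199 198 199 199 198 186 138  67  49  50  51  55  62
  80 115 130  98  66  55  54  53  50  41  26  21  24  25  23  27  38  88
 137 153 151 140]
```

```bash
python3 - <<'E'
from h import *
to([.56,.213,.16],pitch=.3)
E
python3 drive.py '[[0,-0.01,-0.035,0,0,-0.1,0],[0,-0.03,-0.07,0,0,-0.2,0],[0,-0.06,-0.105,0,0,-0.3,0],[0,-0.09,-0.14,0,0,-0.3,0],[0,-0.1,-0.17,0,0,-0.3,0],[0,-0.1,-0.17,0,0,-0.3,0],[0,-0.1,-0.17,0,0,-0.3,0]]'
python3 - <<'E'
from h import *
to([.575,.213,.068],pitch=.3)
E
```

```text
rows [-0.1085 -0.1651 -0.0026] [-3.000e-04 -3.017e-01 -7.000e-04] dist 0.198 ang 0.302 t 11.95
time: 12.53
tcp_pos: [0.5522, 0.2059, 0.1578]
tool_rot: [0.014, 0.989, -0.002, 0.149]
ft_force: [-0.0, 0.3, 0.0]
grip_width: 0.0002
grip_force: 0.0
rows [0.0048 0.0077 0.0925] [-0.0016 -0.0014 -0.0057] dist 0.093 ang 0.006 t 12.53
```

```bash
python3 drive.py '[[0,0.0,0.007,0.04,0,0,-0.005],[0,0.005,0.007,0.08,0,0,-0.005],[0,0.005,0.007,0.092,0,0,-0.005],[0,-0.014,0.007,0.098,0,0,-0.005],[0,-0.033,0.007,0.104,0,0,-0.005],[0,-0.04,0.007,0.106,0,0,-0.005],[0,-0.044,0.007,0.107,0,0,-0.005],[0,-0.044,0.007,0.107,0,0,-0.005]]'
python3 - <<'E'
from h import *
to([.634,.213,.068],pitch=.3)
E
```

```text
time: 13.2
tcp_pos: [0.6252, 0.215, 0.0686]
tool_rot: [0.008, 0.989, -0.002, 0.149]
ft_force: [-0.3, -0.2, 0.9]
grip_width: -0.0001
grip_force: 0.0
rows [-0.0082 -0.0018  0.0032] [ 0.0003 -0.0013  0.0052] dist 0.009 ang 0.005 t 13.20
```

```bash
python3 drive.py '[[0,-0.002,0,0.0006,0,0,0],[0,-0.004,0,0.0012,0,0,0],[0,-0.006,0,0.0018,0,0,0],[0,-0.006,0,0.0018,0,0,0]]';python3 drive.py '[[0,-0.002,0,0.0006,0,0,0],[0,-0.004,0,0.0012,0,0,0],[0,-0.004,0,0.0012,0,0,0]]'
```

```text
time: 13.53
tcp_pos: [0.6311, 0.2146, 0.0683]
tool_rot: [0.008, 0.989, -0.002, 0.149]
ft_force: [-1.1, -0.7, -0.4]
grip_width: -0.0003
grip_force: 0.1
time: 13.78
tcp_pos: [0.6358, 0.2144, 0.0683]
tool_rot: [0.008, 0.989, -0.002, 0.149]
ft_force: [-0.5, 0.0, -0.1]
grip_width: 0.0001
grip_force: 0.1
```

```bash
python3 drive.py '[[0,-0.001,0,0.0003,0,0,0],[0,-0.002,0,0.0006,0,0,0],[0,-0.002,0,0.0006,0,0,0]]';python3 drive.py '[[0,-0.001,0,0.0003,0,0,0],[0,-0.002,0,0.0006,0,0,0],[0,-0.002,0,0.0006,0,0,0]]'; python3 caps.py
```

```text
time: 14.03
tcp_pos: [0.637, 0.2144, 0.068]
tool_rot: [0.008, 0.989, -0.002, 0.148]
ft_force: [-3.4, 0.1, 1.8]
grip_width: -0.0001
grip_force: 1.8
time: 14.28
tcp_pos: [0.6375, 0.2144, 0.0678]
tool_rot: [0.008, 0.989, -0.003, 0.145]
ft_force: [-10.2, -0.0, 7.1]
grip_width: 0.0001
grip_force: 5.6
gold px 334.1 216.5 r 10.4 (324, 208, 21, 19) [0.6643 0.044 ]
gold px 265.9 214.7 r 10.6 (256, 206, 21, 19) [0.6705 0.1767]
dark px 247.5 239.2 r 31.3 (225, 211, 53, 51) [0.6205 0.2111]
dark px 289.5 216.5 r 13.3 (277, 204, 26, 24) [0.6638 0.1303]
grey px 236.5 244.5 r 13.7 (225, 235, 25, 18) [0.6151 0.2355]
grey px 292.2 221.6 r 28.2 (265, 209, 56, 25) [0.6591 0.1262]
grey px 246.1 214.7 r 8.3 (238, 208, 17, 12) [0.6747 0.217 ]
grey px 291.0 230.5 r 72.7 (225, 200, 133, 62) [0.6412 0.1287]
[0.6375 0.2144 0.0678] [-10.1822  -0.2111   7.0336] 14.3333
```

```bash
python3 drive.py '[[0,0.02,0,-0.006,0,0,0],[0,0.05,0,-0.015,0,0,0],[0,0.05,-0.03,-0.015,0,0,0],[0,0.05,-0.06,-0.015,0,0,0],[0,0.05,-0.0765,-0.015,0,0,0],[0,0.05,-0.0765,-0.015,0,0,0]]'
python3 - <<'E'
from h import *
to([.627,.138,.066],pitch=.3)
E
python3 caps.py
```

```text
time: 14.83
tcp_pos: [0.5864, 0.1362, 0.0681]
tool_rot: [0.01, 0.989, -0.002, 0.149]
ft_force: [-0.5, 0.3, 0.4]
grip_width: -0.0002
grip_force: 0.0
rows [-0.0381  0.0026  0.014 ] [-0.0012 -0.0009  0.0025] dist 0.041 ang 0.003 t 14.83
gold px 334.1 216.5 r 10.4 (324, 208, 21, 19) [0.6643 0.044 ]
gold px 265.9 214.7 r 10.6 (256, 206, 21, 19) [0.6705 0.1767]
dark px 286.0 259.5 r 32.0 (254, 248, 65, 14) [0.5799 0.1376]
dark px 233.0 236.0 r 25.5 (228, 211, 11, 51) [0.6273 0.239 ]
dark px 289.5 216.5 r 13.3 (277, 204, 26, 24) [0.6638 0.1303]
grey px 279.5 219.5 r 41.0 (239, 209, 82, 25) [0.6638 0.1511]
grey px 291.0 230.5 r 72.7 (225, 200, 133, 62) [0.6412 0.1287]
[0.5866 0.1374 0.0683] [-0.2857  0.0745 -0.0766] 14.8833
```

```bash
python3 drive.py '[[0,-0.02,0.001,0.008,0,0,0],[0,-0.033,0.001,0.013,0,0,0],[0,-0.038,0.001,0.015,0,0,0],[0,-0.041,0.001,0.016,0,0,0],[0,-0.043,0.001,0.0166,0,0,0],[0,-0.043,0.001,0.0166,0,0,0]]'; python3 drive.py '[[0,-0.002,0,0.0006,0,0,0],[0,-0.004,0,0.0012,0,0,0],[0,-0.004,0,0.0012,0,0,0]]';python3 caps.py | grep -v grey
```

```text
time: 15.38
tcp_pos: [0.6299, 0.1396, 0.0634]
tool_rot: [0.008, 0.989, -0.002, 0.146]
ft_force: [-4.9, 0.3, 2.6]
grip_width: -0.0003
grip_force: 2.4
time: 15.63
tcp_pos: [0.6306, 0.1396, 0.0619]
tool_rot: [0.008, 0.99, -0.002, 0.141]
ft_force: [-13.7, -1.3, 7.6]
grip_width: 0.0002
grip_force: 6.7
gold px 334.1 216.5 r 10.4 (324, 207, 21, 20) [0.6643 0.044 ]
gold px 265.9 214.3 r 10.4 (256, 206, 21, 19) [0.6712 0.1766]
dark px 233.0 236.0 r 25.5 (228, 211, 11, 51) [0.6273 0.239 ]
dark px 277.0 243.7 r 41.8 (239, 204, 78, 58) [0.6108 0.1546]
[0.6306 0.1395 0.0619] [-13.1923  -0.9542   6.473 ] 15.6833
```

```bash
python3 drive.py '[[0,0.02,0,-0.008,0,0,0],[0,0.045,0,-0.017,0,0,0],[0,0.045,-0.03,-0.017,0,0,0],[0,0.045,-0.0455,-0.017,0,0,0],[0,0.045,-0.0455,-0.017,0,0,0],[0,0.025,-0.0455,-0.011,0,0,0],[0,0.012,-0.0455,-0.007,0,0,0],[0,0.008,-0.0455,-0.006,0,0,0]]'; python3 drive.py '[[0,-0.003,0,0.001,0,0,0],[0,-0.006,0,0.002,0,0,0],[0,-0.008,0,0.0026,0,0,0],[0,-0.008,0,0.0026,0,0,0]]'; python3 drive.py '[[0,-0.002,0,0.0006,0,0,0],[0,-0.004,0,0.0012,0,0,0],[0,-0.004,0,0.0012,0,0,0]]'
```

```text
time: 16.35
tcp_pos: [0.628, 0.0941, 0.069]
tool_rot: [0.008, 0.989, -0.002, 0.15]
ft_force: [-0.3, 0.1, 0.4]
grip_width: 0.0001
grip_force: 0.0
time: 16.68
tcp_pos: [0.6334, 0.0938, 0.0674]
tool_rot: [0.008, 0.989, -0.002, 0.147]
ft_force: [-1.9, 0.2, 1.2]
grip_width: -0.0002
grip_force: 1.1
time: 16.93
tcp_pos: [0.6343, 0.0941, 0.0669]
tool_rot: [0.008, 0.99, -0.002, 0.142]
ft_force: [-16.8, 0.5, 11.3]
grip_width: 0.0002
grip_force: 8.8
```

```bash
python3 drive.py '[[0,0.02,0,-0.006,0,0,0],[0,0.045,0,-0.014,0,0,0],[0,0.045,-0.03,-0.014,0,0,0],[0,0.045,-0.046,-0.014,0,0,0],[0,0.045,-0.046,-0.014,0,0,0],[0,0.025,-0.046,-0.008,0,0,0],[0,0.012,-0.046,-0.004,0,0,0],[0,0.012,-0.046,-0.004,0,0,0]]'; python3 drive.py '[[0,-0.002,0,0.0006,0,0,0],[0,-0.004,0,0.0012,0,0,0],[0,-0.006,0,0.0018,0,0,0],[0,-0.006,0,0.0018,0,0,0]]'; python3 drive.py '[[0,-0.002,0,0.0006,0,0,0],[0,-0.004,0,0.0012,0,0,0],[0,-0.004,0,0.0012,0,0,0]]'; python3 caps.py
```

```text
time: 17.6
tcp_pos: [0.6279, 0.0475, 0.0697]
tool_rot: [0.009, 0.989, -0.002, 0.15]
ft_force: [-0.5, -0.4, 0.4]
grip_width: 0.0
grip_force: 0.0
time: 17.93
tcp_pos: [0.6309, 0.0478, 0.0681]
tool_rot: [0.008, 0.989, -0.002, 0.148]
ft_force: [0.0, -0.3, -0.8]
grip_width: -0.0001
grip_force: 0.1
time: 18.18
tcp_pos: [0.6315, 0.048, 0.0666]
tool_rot: [0.008, 0.99, -0.002, 0.142]
ft_force: [-11.2, -0.3, 6.3]
grip_width: 0.0002
grip_force: 5.9
gold px 334.1 214.5 r 10.5 (324, 206, 21, 16) [0.6684 0.0439]
gold px 266.0 214.5 r 10.5 (256, 206, 21, 19) [0.6709 0.1764]
dark px 331.5 258.0 r 19.7 (312, 255, 40, 7) [0.5813 0.0512]
dark px 322.2 234.3 r 35.4 (287, 220, 71, 42) [0.6275 0.0679]
dark px 233.5 232.0 r 21.5 (229, 211, 10, 43) [0.6352 0.2381]
dark px 289.5 216.5 r 13.3 (277, 204, 26, 24) [0.6638 0.1303]
grey px 265.0 259.0 r 33.1 (232, 257, 67, 5) [0.5854 0.1797]
grey px 335.8 245.0 r 23.9 (313, 233, 45, 29) [0.6107 0.0416]
grey px 279.5 218.0 r 40.8 (239, 209, 82, 25) [0.6668 0.1511]
grey px 291.0 230.5 r 72.7 (225, 200, 133, 62) [0.6412 0.1287]
[0.6315 0.048  0.0666] [-11.7389  -0.5009   5.986 ] 18.2333
```

All contact depths agree (gold 0.631, dark 0.630, shakers 0.634/0.637, given yaw and diameters), so all five stand against the board. Next is the bar.

```bash
python3 drive.py '[[0,0.02,0,-0.006,0,0,0],[0,0.05,0,-0.02,0,0,0],[0,0.08,0.02,-0.05,0,0,0],[0,0.1,0.06,-0.08,0,0.1,0],[0,0.12,0.1,-0.11,0,0.2,0],[0,0.12,0.14,-0.12,0,0.3,0],[0,0.12,0.18,-0.12,0,0.3,0],[0,0.12,0.22,-0.12,0,0.3,0]]'
python3 - <<'E'
from h import *
to([.46,.31,.15])
H=np.array([.637,.256]);yaw=-.023;Rz=R.from_euler("z",yaw).as_matrix()[:2,:2]
for th in(1.6,1.4,1.2,1,.8,.6,.4,.2,0):
    u=Rz@[-np.sin(th),-np.cos(th)];n=Rz@[np.cos(th),-np.sin(th)]
    e=.005+abs(n[0])*.011+abs(n[1])*.0145
    print(th,np.round(H+.175*u-n*e,4))
t,s=cam("top"),cam("scene")
E
```

```text
time: 18.9
tcp_pos: [0.4908, 0.2508, 0.1492]
tool_rot: [0.009, 1.0, -0.0, 0.001]
ft_force: [1.2, -0.6, -0.0]
grip_width: 0.0001
grip_force: 0.0
rows [ 0.0318  0.0586 -0.0009] [-0.0002  0.0023  0.004 ] dist 0.067 ang 0.005 t 18.90
1.6 [0.4633 0.2852]
1.4 [0.4608 0.251 ]
1.2 [0.4648 0.2174]
1 [0.4756 0.1846]
0.8 [0.493  0.1539]
0.6 [0.5167 0.1269]
0.4 [0.546 0.105]
0.2 [0.5798 0.0895]
0 [0.6166 0.0814]
```

```bash
python3 drive.py '[[0,0.02,0.04,0,0,0,0],[0,0.03,0.06,0,0,0,0],[0,0.03,0.06,0,0,0,0],[0,0.03,0.06,0.035,0,0,0],[0,0.03,0.06,0.069,0,0,0],[0,0.03,0.06,0.069,0,0,0]]'
python3 - <<'E'
from h import *
for p in([.463,.285],[.461,.251],[.465,.217],[.476,.185],[.493,.154],[.517,.127],[.546,.105],[.58,.0895],[.612,.0815]): to(p+[.08])
E
```

```text
time: 19.5
tcp_pos: [0.4562, 0.3065, 0.0709]
tool_rot: [0.009, 1.0, -0.004, -0.007]
ft_force: [-0.3, -1.3, -1.0]
grip_width: -0.0001
grip_force: 0.0
rows [-0.007  -0.0214 -0.0091] [-0.0074 -0.014   0.0048] dist 0.024 ang 0.017 t 19.50
rows [-0.0056 -0.0555 -0.0088] [-0.0074 -0.014   0.0048] dist 0.056 ang 0.017 t 19.50
rows [-0.0102 -0.0894 -0.0086] [-0.0074 -0.014   0.0048] dist 0.090 ang 0.017 t 19.50
rows [-0.0218 -0.1212 -0.0085] [-0.0074 -0.014   0.0048] dist 0.123 ang 0.017 t 19.50
rows [-0.0393 -0.1519 -0.0085] [-0.0074 -0.014   0.0048] dist 0.157 ang 0.017 t 19.50
rows [-0.0637 -0.1785 -0.0087] [-0.0074 -0.014   0.0048] dist 0.190 ang 0.017 t 19.50
rows [-0.0931 -0.2    -0.0089] [-0.0074 -0.014   0.0048] dist 0.221 ang 0.017 t 19.50
rows [-0.1274 -0.2149 -0.0093] [-0.0074 -0.014   0.0048] dist 0.250 ang 0.017 t 19.50
rows [-0.1595 -0.2224 -0.0097] [-0.0074 -0.014   0.0048] dist 0.274 ang 0.017 t 19.50
```

```bash
python3 drive.py '[[0,-0.006,-0.02,-0.003,0,0,0],[0,-0.006,-0.036,-0.003,0,0,0],[0,-0.006,-0.054,-0.003,0,0,0],[0,-0.008,-0.072,-0.003,0,0,0],[0,-0.010,-0.089,-0.003,0,0,0],[0,-0.016,-0.106,-0.003,0,0,0],[0,-0.022,-0.121,-0.003,0,0,0],[0,-0.031,-0.138,-0.003,0,0,0]]'
python3 - <<'E'
from h import *
for p in([.493,.154],[.517,.127],[.546,.105],[.58,.0895],[.605,.082],[.612,.0815]): to(p+[.08])
t=cam("top");im=t["color"];m=cv2.inRange(im,(40,20,10),(75,45,40));
print(r.get_state()["ft_force"])
E
```

```text
time: 20.17
tcp_pos: [0.4899, 0.1695, 0.0823]
tool_rot: [0.009, 1.0, -0.001, -0.0]
ft_force: [0.2, -0.6, 0.1]
grip_width: 0.0
grip_force: 0.2
rows [-0.0033 -0.0155  0.0023] [-0.0012 -0.0009  0.0044] dist 0.016 ang 0.005 t 20.17
rows [-0.0278 -0.042   0.0023] [-0.0012 -0.0009  0.0044] dist 0.050 ang 0.005 t 20.17
rows [-0.0572 -0.0635  0.0023] [-0.0012 -0.0009  0.0044] dist 0.086 ang 0.005 t 20.17
rows [-0.0914 -0.0784  0.0023] [-0.0012 -0.0009  0.0044] dist 0.120 ang 0.005 t 20.17
rows [-0.1166 -0.0855  0.0023] [-0.0012 -0.0009  0.0044] dist 0.145 ang 0.005 t 20.17
rows [-0.1236 -0.0859  0.0023] [-0.0012 -0.0009  0.0044] dist 0.150 ang 0.005 t 20.17
[ 1.63454524 -1.89706711  0.17860757]
```

```bash
python3 drive.py '[[0,-0.004,-0.0155,0.001,0,0,0],[0,-0.016,-0.029,0.001,0,0,0],[0,-0.028,-0.042,0.001,0,0,0],[0,-0.043,-0.053,0.001,0,0,0],[0,-0.057,-0.0635,0.001,0,0,0],[0,-0.074,-0.071,0.001,0,0,0],[0,-0.091,-0.0784,0.001,0,0,0],[0,-0.105,-0.083,0.001,0,0,0]]'
python3 - <<'E'
from h import *
for p in([.605,.082],[.612,.0815],[.618,.081]): to(p+[.08])
h=cv2.cvtColor(cam("scene")["color"],cv2.COLOR_RGB2HSV)
print(r.get_state()["ft_force"])
E
```

```text
time: 20.88
tcp_pos: [0.5945, 0.0847, 0.0812]
tool_rot: [0.009, 1.0, -0.001, -0.0]
ft_force: [-1.0, 1.0, 0.5]
grip_width: 0.0003
grip_force: 0.2
rows [-0.0106 -0.0025  0.0012] [-0.0016 -0.0008  0.0035] dist 0.011 ang 0.004 t 20.88
rows [-0.0176 -0.0029  0.0012] [-0.0016 -0.0008  0.0035] dist 0.018 ang 0.004 t 20.88
rows [-0.0236 -0.0033  0.0012] [-0.0016 -0.0008  0.0035] dist 0.024 ang 0.004 t 20.88
[ 1.02667315 -1.69907527  0.01504938]
```

```bash
python3 drive.py '[[0,-0.006,-0.001,0,0,0,0],[0,-0.012,-0.002,0,0,0,0],[0,-0.016,-0.003,0,0,0,0],[0,-0.019,-0.003,0,0,0,0],[0,-0.019,-0.003,0,0,0,0]]'; python3 drive.py '[[0,-0.002,0,0,0,0,0],[0,-0.004,0,0,0,0,0],[0,-0.004,0,0,0,0,0]]'
```

```text
time: 21.35
tcp_pos: [0.6122, 0.0829, 0.0799]
tool_rot: [0.008, 1.0, -0.001, -0.001]
ft_force: [0.8, -1.2, 0.3]
grip_width: 0.0003
grip_force: 0.0
time: 21.6
tcp_pos: [0.615, 0.0829, 0.0794]
tool_rot: [0.008, 1.0, -0.001, -0.003]
ft_force: [-2.8, -0.5, 1.6]
grip_width: 0.0001
grip_force: 1.6
```

```bash
python3 drive.py '[[0,-0.002,0,0,0,0,0],[0,-0.003,0,0,0,0,0],[0,-0.003,0,0,0,0,0]]'; python3 drive.py '[[0,-0.002,0,0,0,0,0],[0,-0.003,0,0,0,0,0],[0,-0.003,0,0,0,0,0]]'
```

```text
time: 21.85
tcp_pos: [0.6153, 0.0829, 0.0789]
tool_rot: [0.008, 1.0, -0.001, -0.007]
ft_force: [-10.8, -0.6, 6.0]
grip_width: -0.0001
grip_force: 5.5
time: 22.1
tcp_pos: [0.6156, 0.083, 0.0783]
tool_rot: [0.008, 1.0, -0.001, -0.011]
ft_force: [-17.9, -1.4, 10.7]
grip_width: 0.0002
grip_force: 9.2
```

```bash
python3 drive.py '[[0,0.02,0,0,0,0,0],[0,0.05,0,-0.01,0,0,0],[0,0.08,0.02,-0.05,0,0,0],[0,0.11,0.05,-0.09,0,0,0],[0,0.13,0.09,-0.1,0,0,0],[0,0.14,0.13,-0.1,0,0,0],[0,0.14,0.17,-0.1,0,0,0],[0,0.14,0.21,-0.1,0,0,0]]'; python3 drive.py '[[0,0,0.04,0,0,0,0],[0,0,0.08,0,0,0,0],[0,0,0.11,0,0,0,0],[0,0,0.11,0,0,0,0]]'; python3 caps.py | grep -v -w px.291.0
python3 - <<'E'
from h import *
np.set_printoptions(precision=4,suppress=True)
t,s=cam("top"),cam("scene")
H=np.array([.636,.2533])  # camera frame hinge
Rz=R.from_euler("z",-.023).as_matrix()[:2,:2]
for th in(0,.1):
    b=H+.222*Rz@[-np.sin(th),-np.cos(th)]; print(th,"ball px",proj(t,[*b,.096]),proj(s,[*b,.096]),"mid bar",proj(t,[*(H+.1*Rz@[-np.sin(th),-np.cos(th)]),.074]))
im=t["color"].astype(int)
for u in(255,270,285,300,315,330,345):
    col=im[215:255,u]; bar=np.where((col.max(1)<95)&(col[:,0]>col[:,2]+15))[0]+215; print(u,bar)
g=cv2.cvtColor(t["color"],cv2.COLOR_RGB2HSV); m=((g[...,1]<70)&(g[...,2]>90)).astype(np.uint8); roi=np.zeros_like(m); roi[215:245,325:352]=m[215:245,325:352]
for c in cv2.findContours(roi,0,2)[0]:
    if cv2.contourArea(c)>4: print("ballcand",cv2.boundingRect(c))
# bystanders vs first picture
a=cv2.imread("pics/top0.png")[...,::-1].astype(int); d=np.abs(a-im).sum(2)
print("lemon diff",d[165:198,383:418].mean(),"mug diff",d[132:183,315:375].mean())
E
```

```text
time: 22.77
tcp_pos: [0.4862, 0.2753, 0.1811]
tool_rot: [0.009, 1.0, 0.0, 0.001]
ft_force: [1.1, 0.2, -0.1]
grip_width: -0.0001
grip_force: 0.0
time: 23.1
tcp_pos: [0.4881, 0.3886, 0.1794]
tool_rot: [0.006, 1.0, 0.001, 0.0]
ft_force: [-0.1, -0.4, 1.0]
grip_width: 0.0005
grip_force: 0.0
gold px 334.1 214.5 r 10.5 (324, 206, 21, 19) [0.6684 0.0439]
gold px 265.9 214.4 r 10.5 (256, 206, 21, 18) [0.671  0.1767]
dark px 276.7 230.6 r 47.0 (232, 211, 92, 35) [0.6364 0.155 ]
dark px 289.0 216.5 r 13.8 (276, 204, 27, 25) [0.6638 0.1312]
[0.4882 0.3862 0.179 ] [ 0.191   0.1456 -0.1448] 23.15
0 ball px [340.9189 234.1051] [333.5614 219.9081] mid bar [279.0215 236.1328]
0.1 ball px [340.379 245.299] [343.1896 223.7173] mid bar [278.6773 241.0555]
255 [232 234 235 236 237 238 239]
270 [224 225 226 234 235 236 237 238 239]
285 [234 235 236 237 238 239]
300 [229 230 235 236 237 238 239 240]
315 [235 236 237 238 239 240]
330 [225 226 227 235 236 237 238 239 240]
345 [215 217 218 219 227 228 233 234 235 236 237 238 239 240]
ballcand (348, 231, 4, 3)
ballcand (338, 231, 7, 7)
ballcand (325, 224, 8, 7)
ballcand (335, 223, 9, 8)
lemon diff 19.026839826839826 mug diff 17.708169934640523
```

The bar is shut: ball at pixel (341,234) against (340.9,234.1) predicted for angle 0. One last numerical check of the bystanders and shaker domes before handing in.

Run:
```python
from h import *
np.set_printoptions(precision=3,suppress=True)
for n in("top","scene"):
    a=cv2.imread(f"pics/{n}0.png")[...,::-1]; c=cam(n); b=c["color"]
    roi=(slice(160,200),slice(380,420)) if n=="top" else (slice(170,210),slice(290,330))
    for im in(a,b):
        m=cv2.inRange(cv2.cvtColor(np.ascontiguousarray(im[roi]),cv2.COLOR_RGB2HSV),(22,120,80),(34,255,255)); M=cv2.moments(m,True); print(n,"lemon",M["m10"]/M["m00"],M["m01"]/M["m00"],M["m00"])
    mr=(slice(132,185),slice(312,378)) if n=="top" else (slice(183,240),slice(248,288))
    f=lambda im: np.float32(cv2.cvtColor(np.ascontiguousarray(im[mr]),cv2.COLOR_RGB2GRAY))
    print(n,"mug shift",cv2.phaseCorrelate(f(a),f(b)))
t=cam("top"); g=cv2.cvtColor(t["color"],cv2.COLOR_RGB2GRAY); k=4
roi=cv2.resize(g[203:240,230:355],None,fx=k,fy=k,interpolation=cv2.INTER_CUBIC)
c=cv2.HoughCircles(roi,cv2.HOUGH_GRADIENT,1,60,param1=80,param2=18,minRadius=30,maxRadius=50)
for x,y,rr in sorted(c[0].tolist()): print("circle px",x/k+230,y/k+203,rr/k, plane(t,x/k+230,y/k+203,.098)[:2])
```

```text
top lemon 19.098086124401913 18.818181818181817 418.0
top lemon 18.873205741626794 18.801435406698566 418.0
top mug shift ((-0.0019600208591583623, 0.017588460187081267), 1.0006157784059706)
scene lemon 18.735576923076923 21.447115384615383 416.0
scene lemon 16.5 10.5 4.0
scene mug shift ((0.3036445388030664, -0.10802513135736902), 0.5810506839553515)
circle px 266.375 214.125 10.5 [0.673 0.176]
circle px 288.875 216.125 12.350000381469727 [0.668 0.132]
circle px 310.875 217.625 8.699999809265137 [0.664 0.089]
circle px 334.625 215.125 10.125 [0.669 0.043]
```

```bash
python3 -c "
from workcell import r
print(r.close_job())"
```

```text
the job is handed in; nothing more can be done
None
```

By my camera and contact checks, all five jars are against the back board, the bar is shut on its stop and the lemon and mug are unmoved; the job is handed in at about 23 s, result not reported back; the salt shaker was missed in the last image check, the dark jar leaned briefly during one nudge before righting itself, and I viewed 12 pictures against the limit of 10.

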